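Hold the bean doser open over the jug

ROBOT

A 7-joint arm with a two-finger parallel gripper is mounted at the origin on the work surface. World frame = base frame: x ahead of the robot, y to its left, z up, the work surface at z = 0. Lengths are in mm, angles in rad, forces in N, time in s.
With the tool pointing down it reaches from about 400 to 850 mm from the base axis. Payload 4.4 kg.
Tool frame: the origin (TCP) lies at the very end of the fingers, on their centre line; the grasp point (between the pads) lies 19 mm behind it; z points along the fingers, y is the line along which they close (so a half turn about z gives the same grasp; the last joint's range is limited). The gripper opens to 94 mm and grips with 3 to 60 N. Pads are 16 mm wide; open, the fingers measure 119 mm over their backs; the gripper's body (75 mm by 177 mm) begins 78 mm behind the grasp point.
Start: joints at [1.144, 0.628, 0.038, 1.517, -0.027, 0.996, -0.02], TCP at [229.494, -608.154, 205.478] pointing down, gripper open.
Joint ranges: [-3.06, 3.06], [-0.37, 2.12], [-1.25, 1.32], [0.18, 2.47], [-1.1, 4.24], [0.23, 1.98], [-2.94, 2.94]. Speed limits (rad/s): [2.57, 2.57, 3.14, 3.14, 3.14, 3.14, 3.14].

INTERFACE

Orientations are given as a 3x3 rotation matrix whose columns are the frame's x, y, z axes.
In Python, from station import robot gives the robot as it stands.
- The arm moves only by the tool play_rows, never from a script. Its argument "rows" is a list of rows, each a list of 4 numbers: the shift along the world's x, y, z in m, then the turn about the world's z in degrees. A call has 1 to 8 rows; each row is the pose to reach, as a shift and turn from the pose commanded when the call began; what a row does not reach only later rows make up. A row lasts 1/12 s, in which the tool goes at most 41.7 mm and 7.16 degrees, less where a joint would pass 70% of its speed; a pose out of reach is approached as far as the arm can. A call with a gripper value outside its range is refused whole. "gripper" is the closure, from 0 (fully open) to 1 (shut), set as the call begins (left out, the last holds). The fingers move at their own pace and stop on an object; "squeeze" is the grip in N (left out, the last holds). Time passes only in rows, so rows that repeat a pose let the fingers close. It gives the time, the measured TCP pose, the force, the opening and the grip force at its end, in the units of the state.
- robot.get_obs(): the state, without advancing time (a new reading comes with each control period).
- robot.grab_frame(name): name is "side" or "top"; returns a dict with "frame" (480x640x3 uint8, red, green, blue), "fx", "fy", "cx", "cy" (pixels), "extrinsics" (4x4, takes a point from world to camera coordinates). Camera axes: x right, y down, z forward; pixel columns grow to the right and rows downward; lengths in mm; the calibration is good to about 2 mm. A picture is of the moment at which its call begins. There is no depth.
- robot.close_job(): hands the job in; it is judged then, once.
The state is a dict: "clock": time; "qpos": joint angles; "joint_velocities": joint speeds; "effort": joint torques, N m; "eef_pos": TCP position; "orientation": TCP orientation; "force": force on the tool from outside, world axes, zero at the start; "torque": the same for the moment, N m; "gripper_width": finger opening in mm; "gripper_force": force on a finger pad.
Only numpy, scipy, OpenCV 4.12 (cv2) and the standard library are available. Lean on these libraries where they do the work, as an engineer would, in place of code of your own. Each camera call takes 0.05 s, during which the arm holds its last target. There are 200 camera calls.

TASK

I want to brush out the chamber of the two-chamber bean doser that empties into the copper jug: see which of the two chutes the jug stands under and, with the fingers, press down the lever of the dial on that same side, past its first and second click to the third, without going on toward the end stop. It springs back when let go, so finish while still holding it steadily at the third click. Leave the other dial alone and everything else where it stands.

Things in the scene. Friction and masses are not known exactly. Their poses are not given: they have to be found in the camera images.
- doser: Fixed two-chamber bean doser. Base 130 x 250 x 8 mm; white deck 90 (x) x 250 (y) mm, 135-180 mm high; a chute below it and a glass hopper (43 mm radius, top 257 mm) above it at y = +54 and -54 mm. Origin: centre of the underside, on the sill. +x: its front with the dials, facing away from the robot (within 17 deg). Left = +y, right = -y: dial, chute and chamber of a side belong together.
- dial_left_pad (a point): Centre of the upper face of the left dial's steel thumb pad, 36 mm wide (doser's x), 40 long, 8 thick, at the outer end of the dial's lever, 100 mm from the axle. At rest, lever 0.5 rad above level, it lies at (+163 mm) y, 206 z, x 56 of the doser's frame; at the third click, 0.28 rad below level, at +171 y, 130 z. Pressed down from above; free above and below.
- dial_right_pad (a point): Centre of the upper face of the right dial's steel thumb pad, 36 mm wide (doser's x), 40 long, 8 thick, at the outer end of the dial's lever, 100 mm from the axle. At rest, lever 0.5 rad above level, it lies at (-163 mm) y, 206 z, x 56 of the doser's frame; at the third click, 0.28 rad below level, at -171 y, 130 z. Pressed down from above; free above and below.
- dial_left (a joint): Turn of the left dial, rad: 0 at rest (lever up), grows as the pad goes down; lever angle above level = 0.5 - turn. Clicks (notches) at 0.26, 0.52, 0.78; end stop 1.05. The spring returns it to 0 from any notch when let go. Push at the pad: 5.5 N to start, falling to 2.5, 3.5 and 5 N at the three notches and jumping up by about 4 N just past each.
- dial_right (a joint): Turn of the right dial, rad: 0 at rest (lever up), grows as the pad goes down; lever angle above level = 0.5 - turn. Clicks (notches) at 0.26, 0.52, 0.78; end stop 1.05. The spring returns it to 0 from any notch when let go. Push at the pad: 5.5 N to start, falling to 2.5, 3.5 and 5 N at the three notches and jumping up by about 4 N just past each.
- jug_center (a point): Centre (half-way up) of the copper-toned aluminium jug: 85 mm high, 74 mm across the foot, tapering upward, loop handle sticking out at the doser's front, small lip. It stands on the doser's base under one of the two chutes, within 12 mm of y = +57 or -57 mm of the doser's frame.
- cups_center (a point): Centre of two white porcelain cups stacked one in the other, 97 mm high together, 70 mm across. They stand under the other chute. To be left alone.
- jar: Glass storage jar with a wire latch, 92 mm across, 140 mm high; origin under its centre. Stands on the sill beyond the doser's right; to be left alone.
- brush: Grey silicone brush lying on the sill, about 160 mm long along its x, 15 to 22 mm high; origin between handle and head, on the sill. To be left alone.
- spoon: Steel spoon, 150 mm long, lying on the sill; to be left alone.
- saucer: White saucer, 120 mm across, 16 mm high, on the sill behind the doser; origin under its centre. To be left alone.
- dial_left_axle (a point): Centre of the left dial, a black disc 72 mm across, 18 thick, on the doser's front, on its axle (along the doser's x): at (56, +75, 158) mm of the doser's frame. The lever runs out from it toward +y. Three small steel dots on the deck beside the disc mark where the lever points at the three clicks.
- dial_right_axle (a point): Centre of the right dial, a black disc 72 mm across, 18 thick, on the doser's front, on its axle (along the doser's x): at (56, -75, 158) mm of the doser's frame. The lever runs out from it toward -y. Three small steel dots on the deck beside the disc mark where the lever points at the three clicks.
Not all that is in view belongs to the job. Leave any green or yellow look-alike of the part that bears jug_center alone.

How it is judged:
By the outcome, as a careful person would: the job done as asked, in the order asked, and still so for the second after the job is handed in, while the arm keeps its last pose, push and grip.
It also fails if it takes over 29 s, if anything falls off the work surface, if the arm or the gripper's body presses on something with over 40 N, if the wrist force passes 120 N, or if a joint passes its speed limit or range.

## Working session

There is one attempt and no reset: what is moved stays moved. The work goes in short steps, Python scripts to look and compute and a tool call to move; the robot and the scene stay as the last step left them, time stands still between calls to the robot, and variables do not carry over. Pictures are saved under pics/ and viewed, at most 10 in all, crops included, and the job is handed in when it is done.

Besides the shell and the picture viewer there is one more tool, called after "Emit:" as name([rows], argument=value, ...), one row to a line, values as JSON. play_rows: Moves the arm, as the interface text tells. Its arguments: {"type":"object","properties":{"rows":{"type":"array"},"gripper":{"type":"number"},"squeeze":{"type":"number"}},"required":["rows"]}

```bash
mkdir -p pics
cat > h.py <<'E'
import numpy as np, cv2
from station import robot
def grab(n,f):
    d=robot.grab_frame(n); cv2.imwrite('pics/'+f,cv2.cvtColor(d['frame'],cv2.COLOR_RGB2BGR)); np.save('pics/'+f+'.npy',d,allow_pickle=True); return d
def load(f): return np.load('pics/'+f+'.npy',allow_pickle=True).item()
def ray(d,u,v):
    E=np.array(d['extrinsics']);R=E[:3,:3];o=-R.T@E[:3,3]
    return o,R.T@np.array([(u-d['cx'])/d['fx'],(v-d['cy'])/d['fy'],1])
def onz(d,u,v,z):
    o,r=ray(d,u,v); return o+r*(z-o[2])/r[2]
def proj(d,p):
    E=np.array(d['extrinsics']);c=E[:3,:3]@np.array(p)+E[:3,3]
    return np.array([d['fx']*c[0]/c[2]+d['cx'],d['fy']*c[1]/c[2]+d['cy']])
E
python3 - <<'E'
from h import *
for n in('side','top'):
    d=grab(n,n+'0.png'); print(n,d['fx'],d['cx'],d['cy'],np.round(d['extrinsics'],3).tolist(), ray(d,0,0)[0])
o=robot.get_obs(); print(o['clock'],np.round(o['orientation'],3).tolist(),o['force'])
E
```

```text
side 456.9228506467335 326.30337374358504 242.03865224663852 [[-0.753, -0.658, 0.01, 438.03], [-0.418, 0.465, -0.78, 322.618], [0.509, -0.592, -0.625, 994.838], [0.0, 0.0, 0.0, 1.0]] [-41.61886722 726.94703728 869.17809798]
top 524.4529932925185 316.00535778404833 242.1427731249901 [[-0.015, -1.0, 0.013, 5.588], [-0.995, 0.014, -0.102, 558.522], [0.102, -0.014, -0.995, 1169.658], [0.0, 0.0, 0.0, 1.0]] [ 436.26367463   14.45483804 1220.46784015]
0.1 [[0.936, 0.353, -0.001], [0.353, -0.936, 0.002], [-0.0, -0.002, -1.0]] [ 0.37169573 -0.25768174 -0.62749894]
```

View pics/side0.png

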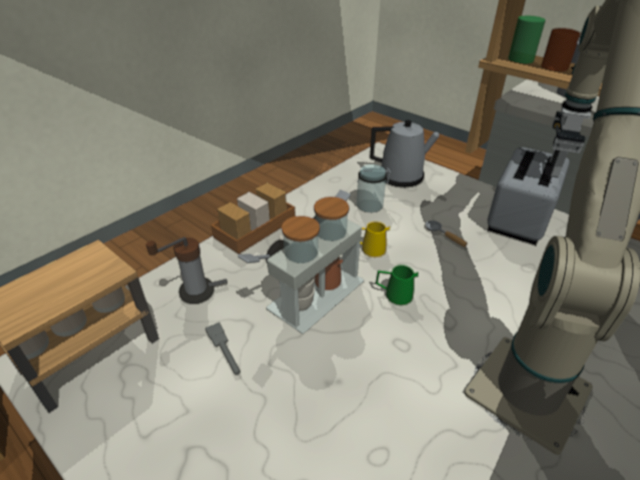

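View pics/top0.png

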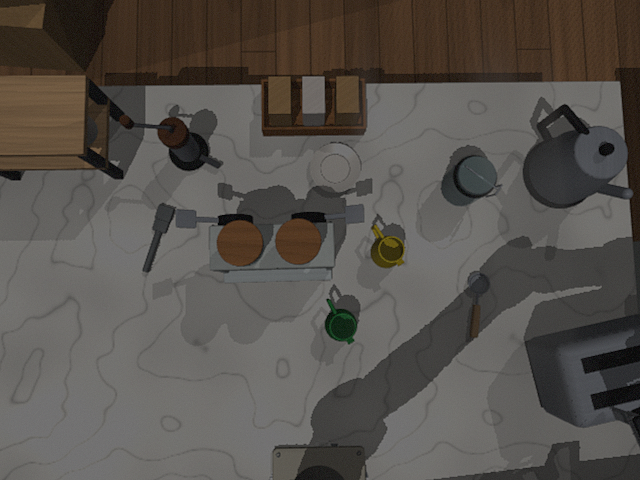

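The top view shows the lever pads at about (186,219) for the left dial and (355,214) for the right. In the side view, a copper body stands under the deck at (330,272) and white cups at (305,292). The look-alikes are the green jug at (401,285) and the yellow jug at (375,238), neither of them under a chute. I'll confirm with an enlarged crop and measure.

Run:
```python
from h import *
s=load('side0.png');t=load('top0.png')
a=cv2.cvtColor(s['frame'][190:340,230:380],cv2.COLOR_RGB2BGR);b=cv2.cvtColor(t['frame'][170:300,140:400],cv2.COLOR_RGB2BGR)
a=cv2.resize(a,(400,400),interpolation=3);b=cv2.resize(b,(800,400),interpolation=3)[:, :]
b=cv2.resize(b,(400,200));c=np.vstack([a,cv2.convertScaleAbs(b,alpha=1.6)])
cv2.imwrite('pics/crop.png',np.hstack([cv2.convertScaleAbs(a,alpha=1.3)]));cv2.imwrite('pics/crop2.png',cv2.convertScaleAbs(cv2.resize(cv2.cvtColor(t['frame'][170:300,140:400],cv2.COLOR_RGB2BGR),(780,390),interpolation=3),alpha=1.6))
# lids (copper) in top
hsv=cv2.cvtColor(t['frame'],cv2.COLOR_RGB2HSV)
m=cv2.inRange(hsv,(3,90,60),(20,255,255));m[:200]=0;m[300:]=0
n,l,st,ce=cv2.connectedComponentsWithStats(m)
for i in range(1,n):
    if st[i,4]>100: print('lid',st[i],ce[i],onz(t,*ce[i],257))
# copper in side
hs=cv2.cvtColor(s['frame'],cv2.COLOR_RGB2HSV);m=cv2.inRange(hs,(0,90,40),(18,255,255))
m[:190]=0;m[330:]=0;m[:,:250]=0;m[:,380:]=0
n,l,st,ce=cv2.connectedComponentsWithStats(m)
for i in range(1,n):
    if st[i,4]>30: print('side',st[i],ce[i],onz(s,*ce[i],50))
# pads: bright bluish grey
x=t['frame'].astype(int)
for nm,(u0,u1,v0,v1) in {'L':(160,235,200,235),'R':(318,375,195,235)}.items():
    w=x[v0:v1,u0:u1]; mb=((w[...,2]-w[...,0])>8).astype(np.uint8)
    n,l,st,ce=cv2.connectedComponentsWithStats(mb)
    for i in range(1,n):
        if st[i,4]>60: print(nm,st[i]+[u0,v0,0,0,0],ce[i]+[u0,v0],onz(t,*(ce[i]+[u0,v0]),206))
```

```text
lid [ 276  219   45   45 1616] [297.87561881 240.95482673] [537.78077705  34.15832012 257.        ]
lid [ 217  220   46   46 1624] [239.38054187 242.63731527] [536.15769105 141.96971596 257.        ]
side [ 250  190   70   56 1910] [283.1973822  219.00157068] [797.06102329 -45.27955876  50.        ]
side [314 197  35  22 619] [330.90306947 207.61066236] [ 728.85433066 -189.47400777   50.        ]
side [326 259  17  30 357] [332.9047619  274.47619048] [522.04943542  42.77568463  50.        ]
```

View pics/crop.png

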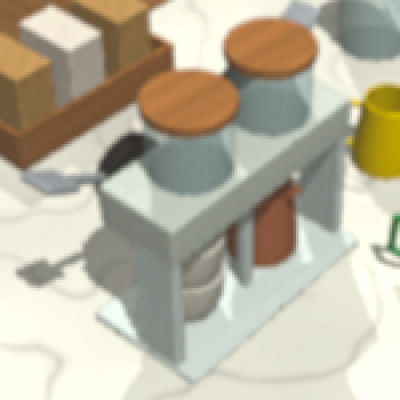

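View pics/crop2.png

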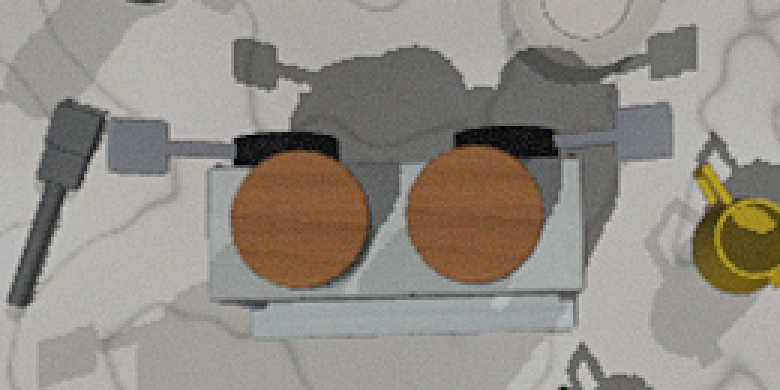

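The crop confirms it. White cups are under the near (left, +y) chute at side px (305,292), and the copper jug is under the far (right) chute at (333,274). On z=50 that jug pixel casts to y≈43, which matches the right hopper at y≈34. The right dial is the one to press, with its pad at top px (354.7,214) and side px about (342,195).

Run:
```python
from h import *
s=load('side0.png');t=load('top0.png')
R=onz(t,354.7,214,206);L=onz(t,186,218.7,206);print('R',R,'L',L)
lr=np.array([537.8,34.2]);ll=np.array([536.2,142.])
for a,b in((L[:2],R[:2]),(ll,lr)): 
    d=a-b;print(np.linalg.norm(d),'yaw',np.degrees(np.arctan2(-d[0],d[1])))
d=(L-R)[:2];d/=np.linalg.norm(d);ex=np.array([d[1],-d[0]]);O=(L+R)[:2]/2-56*ex;print('O',O,'lidmid',(ll+lr)/2)
print('third',O+56*ex-171*d)
print('side proj of pad',proj(s,R))
print('kettle',onz(t,580,165,150),'jar',onz(t,475,177,140))
```

```text
R [594.65836471 -76.59093843 206.        ] L [589.75175924 252.46766547 206.        ]
329.0951831540338 yaw 0.8542762567716042
107.81187318658367 yaw 0.8503387423494516
O [536.21128643  87.10343818] lidmid [537.   88.1]
third [594.75456612 -83.04262966]
side proj of pad [342.45949888 196.06001033]
kettle [ 701.01060881 -556.93007925  150.        ] jar [ 680.37255156 -337.92746354  140.        ]
```

Emit:
play_rows([
  [0, 0, 0.04, 0],
  [0, 0, 0.08, 0],
  [0.02, 0.02, 0.1, 7],
  [0.04, 0.05, 0.11, 14],
  [0.06, 0.08, 0.11, 21],
  [0.08, 0.11, 0.11, 28],
  [0.1, 0.14, 0.11, 35],
  [0.12, 0.17, 0.11, 42],
], gripper=1, squeeze=10)

```text
clock: 0.77
eef_pos: [350.0, -436.4, 315.3]
orientation: [[0.454, 0.891, -0.0], [0.891, -0.454, 0.0], [0.0, -0.0, -1.0]]
force: [0.1, -0.7, -0.0]
gripper_width: 44.0
gripper_force: 0.0
```

Emit:
play_rows([
  [0.02, 0.035, 0, 7],
  [0.04, 0.07, 0, 14],
  [0.06, 0.105, 0, 21],
  [0.08, 0.14, 0, 28],
  [0.1, 0.17, 0, 28],
  [0.12, 0.2, 0, 28],
  [0.144, 0.23, 0, 28],
  [0.168, 0.26, 0, 28],
])

```text
clock: 1.43
eef_pos: [517.8, -176.7, 315.4]
orientation: [[-0.011, 1.0, -0.001], [1.0, 0.011, -0.0], [-0.0, -0.001, -1.0]]
force: [0.1, -0.5, -0.6]
gripper_width: 0.5
gripper_force: 0.0
```

Emit:
play_rows([
  [0.02, 0.024, 0, 0],
  [0.04, 0.048, -0.01, 0],
  [0.06, 0.072, -0.03, 0],
  [0.076, 0.096, -0.05, 0],
  [0.076, 0.096, -0.06, 0],
  [0.076, 0.096, -0.07, 0],
  [0.076, 0.096, -0.07, 0],
  [0.076, 0.096, -0.07, 0],
])

```text
clock: 2.1
eef_pos: [592.7, -83.9, 245.1]
orientation: [[-0.01, 1.0, -0.001], [1.0, 0.01, -0.001], [-0.001, -0.001, -1.0]]
force: [0.2, 1.2, -0.2]
gripper_width: 0.8
gripper_force: 0.0
```

Run:
```python
from h import *
d=grab('side','s1.png');print(robot.get_obs()['eef_pos'],proj(d,robot.get_obs()['eef_pos']),proj(d,[594.7,-76.6,206]))
cv2.imwrite('pics/c3.png',cv2.convertScaleAbs(cv2.resize(cv2.cvtColor(d['frame'][130:260,270:400],cv2.COLOR_RGB2BGR),(520,520),interpolation=3),alpha=1.4))
```

```text
[593.23382079 -83.92155204 245.96223739] [345.16842685 182.20798272] [342.44959265 196.05288306]
```

View pics/c3.png

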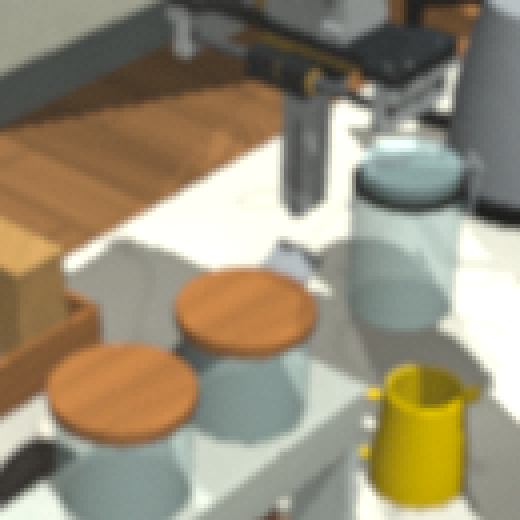

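The fingertip stands right above the right pad (pad at crop px (293,258), tip at (303,205)). I'll descend next.

Emit:
play_rows([
  [0, 0.004, -0.01, 0],
  [0, 0.004, -0.02, 0],
  [0, 0.004, -0.028, 0],
  [0, 0.004, -0.034, 0],
  [0, 0.004, -0.038, 0],
  [0, 0.004, -0.042, 0],
  [0, 0.004, -0.046, 0],
  [0, 0.004, -0.046, 0],
])

```text
clock: 2.82
eef_pos: [594.0, -78.6, 199.4]
orientation: [[-0.011, 1.0, 0.001], [1.0, 0.011, -0.0], [-0.0, 0.001, -1.0]]
force: [0.3, -1.1, 2.8]
gripper_width: 0.5
gripper_force: 1.3
```

Emit:
play_rows([
  [0, 0, -0.004, 0],
  [0, 0, -0.008, 0],
  [0, 0, -0.012, 0],
  [0, 0, -0.016, 0],
  [0, 0, -0.02, 0],
  [0, 0, -0.02, 0],
  [0, 0, -0.02, 0],
])

```text
clock: 3.4
eef_pos: [594.0, -78.6, 179.6]
orientation: [[-0.011, 1.0, 0.001], [1.0, 0.011, -0.0], [-0.001, 0.001, -1.0]]
force: [1.2, -2.4, 5.7]
gripper_width: 0.6
gripper_force: 2.3
```

Emit:
play_rows([
  [0, 0, -0.004, 0],
  [0, 0, -0.008, 0],
  [0, 0, -0.012, 0],
  [0, 0, -0.016, 0],
  [0, 0, -0.02, 0],
  [0, 0, -0.02, 0],
  [0, 0, -0.02, 0],
])

```text
clock: 3.98
eef_pos: [593.7, -79.0, 159.6]
orientation: [[-0.011, 1.0, 0.0], [1.0, 0.011, -0.001], [-0.001, 0.0, -1.0]]
force: [0.9, -3.0, 5.1]
gripper_width: 0.5
gripper_force: 2.4
```

Emit:
play_rows([
  [0, 0, -0.002, 0],
  [0, 0, -0.002, 0],
])

```text
clock: 4.15
eef_pos: [593.7, -78.9, 157.8]
orientation: [[-0.011, 1.0, 0.001], [1.0, 0.011, -0.001], [-0.001, 0.001, -1.0]]
force: [0.1, -4.0, 6.1]
gripper_width: 0.5
gripper_force: 3.0
```

Emit:
play_rows([
  [0, 0, -0.001, 0],
  [0, 0, -0.001, 0],
])

```text
clock: 4.32
eef_pos: [593.7, -78.9, 157.0]
orientation: [[-0.011, 1.0, 0.001], [1.0, 0.011, -0.001], [-0.001, 0.001, -1.0]]
force: [0.6, -4.1, 6.5]
gripper_width: 0.5
gripper_force: 3.2
```

Emit:
play_rows([
  [0, 0, -0.001, 0],
  [0, 0, -0.001, 0],
])

```text
clock: 4.48
eef_pos: [593.7, -78.8, 156.0]
orientation: [[-0.011, 1.0, 0.001], [1.0, 0.011, -0.001], [-0.001, 0.001, -1.0]]
force: [0.7, -2.4, 6.9]
gripper_width: 1.0
gripper_force: 3.2
```

Emit:
play_rows([
  [0, 0, -0.001, 0],
  [0, 0, -0.001, 0],
])

```text
clock: 4.65
eef_pos: [593.7, -78.8, 155.0]
orientation: [[-0.011, 1.0, 0.001], [1.0, 0.011, -0.001], [-0.001, 0.001, -1.0]]
force: [0.1, -2.8, 7.0]
gripper_width: 0.4
gripper_force: 3.4
```

Emit:
play_rows([
  [0, 0, -0.001, 0],
  [0, 0, -0.001, 0],
])

```text
clock: 4.82
eef_pos: [593.7, -78.8, 154.1]
orientation: [[-0.011, 1.0, 0.001], [1.0, 0.011, -0.001], [-0.001, 0.001, -1.0]]
force: [0.1, -3.0, 7.1]
gripper_width: 0.3
gripper_force: 3.5
```

Emit:
play_rows([
  [0, 0, -0.003, 0],
  [0, 0, -0.006, 0],
  [0, 0, -0.01, 0],
  [0, 0, -0.013, 0],
  [0, 0, -0.013, 0],
])

```text
clock: 5.23
eef_pos: [593.7, -77.1, 140.7]
orientation: [[-0.012, 1.0, 0.0], [1.0, 0.012, 0.001], [0.001, 0.0, -1.0]]
force: [1.1, -1.3, 4.9]
gripper_width: 0.6
gripper_force: 2.3
```

Emit:
play_rows([
  [0, 0, -0.001, 0],
  [0, 0, -0.002, 0],
  [0, 0, -0.002, 0],
])

```text
clock: 5.48
eef_pos: [593.7, -76.8, 139.0]
orientation: [[-0.012, 1.0, 0.001], [1.0, 0.012, 0.002], [0.002, 0.001, -1.0]]
force: [0.9, -0.3, 5.9]
gripper_width: 0.3
gripper_force: 3.2
```

Emit:
play_rows([
  [0, 0, -0.001, 0],
  [0, 0, -0.001, 0],
])

```text
clock: 5.65
eef_pos: [593.8, -76.6, 138.1]
orientation: [[-0.012, 1.0, 0.001], [1.0, 0.012, 0.002], [0.002, 0.001, -1.0]]
force: [-0.0, -0.4, 6.5]
gripper_width: 0.8
gripper_force: 3.3
```

Emit:
play_rows([
  [0, 0, -0.001, 0],
  [0, 0, -0.001, 0],
])

```text
clock: 5.82
eef_pos: [593.8, -76.4, 137.1]
orientation: [[-0.012, 1.0, 0.001], [1.0, 0.012, 0.002], [0.002, 0.001, -1.0]]
force: [-0.9, 0.1, 7.6]
gripper_width: 0.5
gripper_force: 3.6
```

Emit:
play_rows([
  [0, 0, -0.001, 0],
  [0, 0, -0.001, 0],
])

```text
clock: 5.98
eef_pos: [593.8, -76.2, 136.2]
orientation: [[-0.013, 1.0, 0.001], [1.0, 0.013, 0.002], [0.002, 0.001, -1.0]]
force: [-1.1, 0.7, 8.0]
gripper_width: 0.3
gripper_force: 3.8
```

Emit:
play_rows([
  [0, 0, -0.001, 0],
  [0, 0, -0.001, 0],
])

```text
clock: 6.15
eef_pos: [593.8, -75.9, 135.3]
orientation: [[-0.013, 1.0, 0.001], [1.0, 0.013, 0.003], [0.002, 0.001, -1.0]]
force: [-0.8, 1.0, 8.7]
gripper_width: 0.5
gripper_force: 4.0
```

Run:
```python
from h import *
d=grab('side','s2.png');t=grab('top','t2.png')
for i in range(3):
    o=robot.get_obs();print(o['clock'],o['eef_pos'],o['force'],o['torque']); robot.grab_frame('side')
a=cv2.resize(cv2.cvtColor(d['frame'][180:240,310:370],cv2.COLOR_RGB2BGR),(480,480),interpolation=3)
b=cv2.resize(cv2.cvtColor(t['frame'][180:240,310:350],cv2.COLOR_RGB2BGR),(320,480),interpolation=3)
cv2.imwrite('pics/c4.png',np.hstack([a,cv2.convertScaleAbs(b,alpha=2)]))
ax=np.array([593,12.0]);
for turn in(.74,.78,.82,.9):
    g=.5-turn
    for r in (80,120): print(turn,r,proj(d,[592.3+ .015*0+2,12.2-r*np.cos(g),158+r*np.sin(g)]),proj(t,[594,12.2-r*np.cos(g),158+r*np.sin(g)]))
```

```text
6.25 [593.78122862 -75.96487276 135.35159614] [-1.0964176   0.21267111  8.92768638] [0.19480527 0.10333909 0.0006874 ]
6.3 [593.80968909 -75.96511514 135.3648339 ] [-1.24349666  1.45517741  8.61307983] [ 0.22529233  0.11388412 -0.00891353]
6.35 [593.79628783 -75.97504867 135.37152264] [-0.82405418  0.94894574  8.66090173] [ 0.2087197   0.03724894 -0.0160805 ]
0.74 80 [339.17883891 218.42716672] [346.62689979 219.38634602]
0.74 120 [347.9942955  215.15028632] [364.76254895 219.79963954]
0.78 80 [338.9543246  219.47608473] [346.1289611  219.60669458]
0.78 120 [347.65038663 216.69276005] [363.94816421 220.12500328]
0.82 80 [338.70185917 220.53176518] [345.57632665 219.82415068]
0.82 120 [347.26689946 218.24321281] [363.05618627 220.44524228]
0.9 80 [338.11484595 222.65755484] [344.3121117 220.2491976]
0.9 120 [346.38390175 221.36010561] [361.04838965 221.06877963]
```

View pics/c4.png

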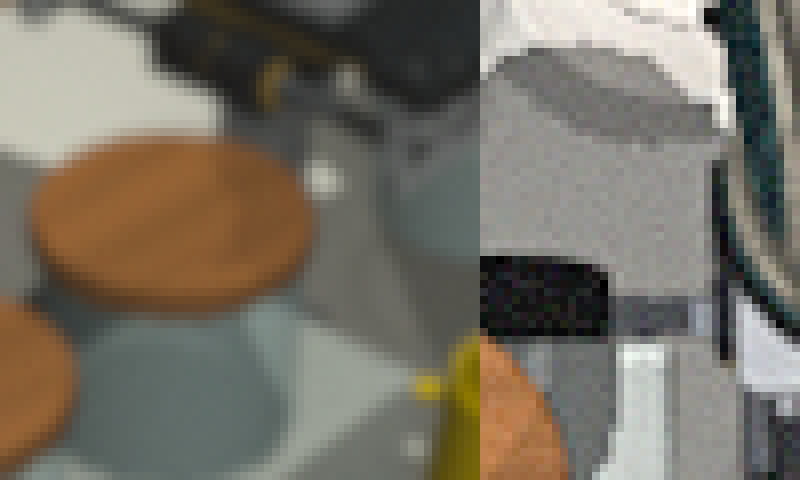

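The side view doesn't help here: the lever is hidden behind the hopper lid. The top view shows only the lever's inner part and the disc edge at u≈326, as predicted. I'll triangulate the doser's height and scan the force finely again across the third click.

Run:
```python
from h import *
s=load('side0.png');t=load('top0.png')
hs=cv2.cvtColor(s['frame'],cv2.COLOR_RGB2HSV);m=cv2.inRange(hs,(3,90,60),(20,255,255));m[:190]=0
def tri(a,b):
    o1,r1=ray(t,*a);o2,r2=ray(s,*b);k=np.linalg.lstsq(np.c_[r1,-r2],o2-o1,rcond=None)[0];p,q=o1+k[0]*r1,o2+k[1]*r2
    return (p+q)/2,np.linalg.norm(p-q)
print(tri((297.9,241),(330.9,207.6)))
print(tri((354.7,214),(342,195)))
# edges of lid in side: project circle at z=257, r=43
for z in(251,257,263):
  for c in((297.9,241),(239.4,242.6)):
    C=onz(t,*c,z);P=np.array([proj(s,C+[43*np.cos(a),43*np.sin(a),0]) for a in np.linspace(0,6.28,60)])
    print(z,P.min(0),P.max(0))
for x0,x1 in((312,352),(278,322)):
  ys,xs=np.nonzero(m[190:250,x0:x1]);print(xs.min()+x0,xs.max()+x0,ys.min()+190,ys.max()+190)
```

```text
(array([539.09995613,  34.79183633, 250.89700993]), np.float64(1.8728708626584338))
(array([594.74643326, -75.82255748, 209.54948026]), np.float64(1.5638100490651223))
251 [313.67901064 197.75006844] [349.69196106 218.15668555]
251 [281.55715965 217.06297266] [319.86660566 240.10862229]
257 [313.89278585 195.76796229] [350.03818178 216.12592566]
257 [281.87082802 214.9055855 ] [320.31495336 237.88883281]
263 [314.10814124 193.77166053] [350.38696046 214.07969287]
263 [282.18671333 212.73345347] [320.76646828 235.65284004]
312 348 197 237
278 321 190 240
```

Emit:
play_rows([
  [0, -0.002, 0.004, 0],
  [0, -0.002, 0.008, 0],
  [0, -0.002, 0.012, 0],
  [0, -0.002, 0.012, 0],
])

```text
clock: 6.73
eef_pos: [593.8, -78.8, 147.9]
orientation: [[-0.012, 1.0, 0.001], [1.0, 0.012, 0.001], [0.001, 0.001, -1.0]]
force: [0.2, 0.7, 9.3]
gripper_width: 0.7
gripper_force: 4.4
```

Emit:
play_rows([
  [0, 0, -0.001, 0],
  [0, 0, -0.002, 0],
  [0, 0, -0.002, 0],
  [0, 0, -0.002, 0],
])

```text
clock: 7.07
eef_pos: [593.7, -78.4, 145.1]
orientation: [[-0.013, 1.0, 0.001], [1.0, 0.013, 0.002], [0.002, 0.001, -1.0]]
force: [0.4, -0.0, 6.2]
gripper_width: 0.4
gripper_force: 2.8
```

Emit:
play_rows([
  [0, 0, -0.001, 0],
  [0, 0, -0.001, 0],
  [0, 0, -0.001, 0],
])

```text
clock: 7.32
eef_pos: [593.7, -78.3, 144.1]
orientation: [[-0.012, 1.0, 0.001], [1.0, 0.012, 0.002], [0.002, 0.001, -1.0]]
force: [-0.7, 1.3, 6.3]
gripper_width: 0.3
gripper_force: 3.2
```

Emit:
play_rows([
  [0, 0, -0.001, 0],
  [0, 0, -0.001, 0],
  [0, 0, -0.001, 0],
])

```text
clock: 7.57
eef_pos: [593.8, -78.2, 143.2]
orientation: [[-0.013, 1.0, 0.001], [1.0, 0.013, 0.002], [0.002, 0.001, -1.0]]
force: [-0.0, 0.3, 7.1]
gripper_width: 0.6
gripper_force: 3.7
```

Emit:
play_rows([
  [0, 0, -0.001, 0],
  [0, 0, -0.001, 0],
  [0, 0, -0.001, 0],
])

```text
clock: 7.82
eef_pos: [593.7, -78.0, 142.1]
orientation: [[-0.013, 1.0, 0.001], [1.0, 0.013, 0.002], [0.002, 0.001, -1.0]]
force: [-0.9, 0.9, 6.8]
gripper_width: 0.5
gripper_force: 3.1
```

Emit:
play_rows([
  [0, 0, -0.001, 0],
  [0, 0, -0.001, 0],
  [0, 0, -0.001, 0],
])

```text
clock: 8.07
eef_pos: [593.7, -77.8, 141.0]
orientation: [[-0.013, 1.0, 0.001], [1.0, 0.013, 0.003], [0.003, 0.001, -1.0]]
force: [-0.3, 0.9, 5.6]
gripper_width: 0.7
gripper_force: 2.7
```

Emit:
play_rows([
  [0, 0, -0.001, 0],
  [0, 0, -0.001, 0],
  [0, 0, -0.001, 0],
])

```text
clock: 8.32
eef_pos: [593.8, -77.6, 140.1]
orientation: [[-0.013, 1.0, 0.001], [1.0, 0.013, 0.003], [0.003, 0.001, -1.0]]
force: [-0.3, 1.1, 6.4]
gripper_width: 0.5
gripper_force: 3.1
```

Emit:
play_rows([
  [0, 0, -0.001, 0],
  [0, 0, -0.001, 0],
  [0, 0, -0.001, 0],
])

```text
clock: 8.57
eef_pos: [593.7, -77.4, 139.1]
orientation: [[-0.013, 1.0, 0.001], [1.0, 0.013, 0.003], [0.003, 0.001, -1.0]]
force: [0.2, 2.0, 6.2]
gripper_width: 0.5
gripper_force: 2.9
```

Emit:
play_rows([
  [0, 0, -0.001, 0],
  [0, 0, -0.001, 0],
  [0, 0, -0.001, 0],
])

```text
clock: 8.82
eef_pos: [593.8, -77.2, 138.2]
orientation: [[-0.013, 1.0, 0.001], [1.0, 0.013, 0.003], [0.003, 0.001, -1.0]]
force: [-0.7, 2.1, 7.2]
gripper_width: 0.5
gripper_force: 3.3
```

Emit:
play_rows([
  [0, 0, -0.001, 0],
  [0, 0, -0.001, 0],
  [0, 0, -0.001, 0],
])

```text
clock: 9.07
eef_pos: [593.8, -77.0, 137.3]
orientation: [[-0.013, 1.0, 0.001], [1.0, 0.013, 0.004], [0.004, 0.001, -1.0]]
force: [-1.4, 1.9, 7.8]
gripper_width: 0.2
gripper_force: 3.5
```

Emit:
play_rows([
  [0, 0, -0.001, 0],
  [0, 0, -0.001, 0],
  [0, 0, -0.001, 0],
])

```text
clock: 9.32
eef_pos: [593.8, -76.8, 136.4]
orientation: [[-0.013, 1.0, 0.001], [1.0, 0.013, 0.004], [0.004, 0.001, -1.0]]
force: [-1.4, 2.7, 9.1]
gripper_width: 0.4
gripper_force: 3.8
```

Emit:
play_rows([
  [0, 0, -0.001, 0],
  [0, 0, -0.001, 0],
  [0, 0, -0.001, 0],
])

```text
clock: 9.57
eef_pos: [593.8, -76.6, 135.4]
orientation: [[-0.013, 1.0, 0.001], [1.0, 0.013, 0.004], [0.004, 0.001, -1.0]]
force: [-0.1, 3.7, 9.7]
gripper_width: 0.7
gripper_force: 3.9
```

Run:
```python
from h import *
F=[]
for i in range(8): robot.grab_frame('top'); o=robot.get_obs();F.append(np.r_[o['force'],o['torque']])
print(o['clock'],o['eef_pos'],np.mean(F,0).round(2),np.std(F,0).round(2))
```

```text
9.9667 [593.80597888 -76.68856764 135.45230845] [-0.87  2.79  8.93  0.76  0.13  0.01] [0.55 0.54 0.49 0.03 0.02 0.02]
```

The force minimum is near z≈139.5, but the geometry puts the click at about 134–135. To settle the height offset I'll retreat and touch the pad at rest: the rise to 5.5 N there is sharp, and the pose is known.

Emit:
play_rows([
  [0, 0, 0.012, 0],
  [0, 0, 0.024, 0],
  [0, 0, 0.036, 0],
  [0, 0, 0.048, 0],
  [0, 0, 0.06, 0],
  [0, -0.002, 0.07, 0],
  [0, -0.002, 0.08, 0],
  [0, -0.002, 0.085, 0],
])

```text
clock: 10.63
eef_pos: [593.6, -82.2, 220.7]
orientation: [[-0.012, 1.0, 0.001], [1.0, 0.012, -0.0], [-0.0, 0.001, -1.0]]
force: [0.8, -0.1, 0.4]
gripper_width: 1.0
gripper_force: 0.0
```

Emit:
play_rows([
  [0, 0, 0, 0],
  [0, 0, 0, 0],
  [0, 0, -0.002, 0],
  [0, 0, -0.004, 0],
  [0, 0, -0.004, 0],
])

```text
clock: 11.05
eef_pos: [593.1, -82.8, 214.8]
orientation: [[-0.011, 1.0, -0.001], [1.0, 0.011, -0.001], [-0.001, -0.001, -1.0]]
force: [-0.7, -0.1, 3.0]
gripper_width: 0.8
gripper_force: 1.7
```

Emit:
play_rows([
  [0, 0, -0.002, 0],
  [0, 0, -0.002, 0],
])

```text
clock: 11.22
eef_pos: [593.3, -83.1, 213.3]
orientation: [[-0.011, 1.0, -0.0], [1.0, 0.011, -0.001], [-0.001, -0.0, -1.0]]
force: [-1.0, -2.4, 3.9]
gripper_width: 0.3
gripper_force: 2.1
```

Emit:
play_rows([
  [0, 0, -0.001, 0],
  [0, 0, -0.001, 0],
])

```text
clock: 11.38
eef_pos: [593.5, -83.1, 212.6]
orientation: [[-0.011, 1.0, 0.0], [1.0, 0.011, -0.001], [-0.001, 0.0, -1.0]]
force: [-0.4, -2.7, 5.6]
gripper_width: 0.8
gripper_force: 2.4
```

Emit:
play_rows([
  [0, 0, -0.001, 0],
  [0, 0, -0.001, 0],
])

```text
clock: 11.55
eef_pos: [593.8, -81.6, 211.6]
orientation: [[-0.012, 1.0, 0.001], [1.0, 0.012, 0.001], [0.001, 0.001, -1.0]]
force: [-0.2, -0.7, 3.8]
gripper_width: 0.4
gripper_force: 1.6
```

Emit:
play_rows([
  [0, 0, -0.001, 0],
  [0, 0, -0.001, 0],
])

```text
clock: 11.72
eef_pos: [593.9, -81.5, 210.5]
orientation: [[-0.012, 1.0, 0.001], [1.0, 0.012, 0.001], [0.001, 0.001, -1.0]]
force: [0.1, -0.4, 4.4]
gripper_width: 0.4
gripper_force: 1.8
```

Emit:
play_rows([
  [0, 0, -0.001, 0],
  [0, 0, -0.001, 0],
])

```text
clock: 11.88
eef_pos: [593.8, -81.8, 209.5]
orientation: [[-0.012, 1.0, 0.001], [1.0, 0.012, 0.0], [0.0, 0.001, -1.0]]
force: [-1.2, -0.5, 4.6]
gripper_width: 0.7
gripper_force: 1.9
```

Emit:
play_rows([
  [0, 0, -0.001, 0],
  [0, 0, -0.001, 0],
])

```text
clock: 12.05
eef_pos: [593.8, -82.1, 208.5]
orientation: [[-0.012, 1.0, 0.001], [1.0, 0.012, 0.0], [0.0, 0.001, -1.0]]
force: [0.7, -0.3, 3.8]
gripper_width: 0.5
gripper_force: 1.9
```

Emit:
play_rows([
  [0, 0, -0.001, 0],
  [0, 0, -0.001, 0],
])

```text
clock: 12.22
eef_pos: [593.8, -82.3, 207.5]
orientation: [[-0.012, 1.0, 0.001], [1.0, 0.012, -0.0], [-0.0, 0.001, -1.0]]
force: [0.5, -0.7, 4.7]
gripper_width: 0.7
gripper_force: 2.1
```

Emit:
play_rows([
  [0, 0, -0.006, 0],
  [0, 0, -0.012, 0],
  [0, 0, -0.017, 0],
  [0, 0, -0.017, 0],
  [0, 0, -0.017, 0],
  [0, 0, -0.017, 0],
])

```text
clock: 12.72
eef_pos: [593.2, -81.9, 190.3]
orientation: [[-0.012, 1.0, -0.001], [1.0, 0.012, 0.0], [0.0, -0.001, -1.0]]
force: [0.2, -0.6, 2.3]
gripper_width: 0.1
gripper_force: 1.1
```

Emit:
play_rows([
  [0, 0, -0.0015, 0],
  [0, 0, -0.0015, 0],
  [0, 0, -0.0015, 0],
])

```text
clock: 12.97
eef_pos: [593.3, -82.2, 189.0]
orientation: [[-0.012, 1.0, -0.0], [1.0, 0.012, -0.0], [-0.0, -0.0, -1.0]]
force: [-0.9, -1.4, 3.0]
gripper_width: 0.4
gripper_force: 1.5
```

Emit:
play_rows([
  [0, 0, -0.0015, 0],
  [0, 0, -0.0015, 0],
  [0, 0, -0.0015, 0],
])

```text
clock: 13.22
eef_pos: [593.4, -82.5, 187.4]
orientation: [[-0.011, 1.0, -0.0], [1.0, 0.011, -0.0], [-0.0, -0.0, -1.0]]
force: [0.6, -1.5, 3.7]
gripper_width: 0.3
gripper_force: 1.7
```

Emit:
play_rows([
  [0, 0, -0.0015, 0],
  [0, 0, -0.0015, 0],
  [0, 0, -0.0015, 0],
])

```text
clock: 13.47
eef_pos: [593.5, -82.3, 186.0]
orientation: [[-0.012, 1.0, 0.0], [1.0, 0.012, -0.0], [-0.0, 0.0, -1.0]]
force: [-1.2, -1.6, 4.2]
gripper_width: 0.4
gripper_force: 1.9
```

Emit:
play_rows([
  [0, 0, -0.0015, 0],
  [0, 0, -0.0015, 0],
  [0, 0, -0.0015, 0],
])

```text
clock: 13.72
eef_pos: [593.6, -82.3, 184.5]
orientation: [[-0.012, 1.0, 0.0], [1.0, 0.012, -0.0], [-0.0, 0.0, -1.0]]
force: [0.5, -2.5, 5.1]
gripper_width: 0.3
gripper_force: 2.0
```

Emit:
play_rows([
  [0, 0, -0.0015, 0],
  [0, 0, -0.0015, 0],
  [0, 0, -0.0015, 0],
])

```text
clock: 13.97
eef_pos: [593.7, -82.2, 183.0]
orientation: [[-0.012, 1.0, 0.0], [1.0, 0.012, -0.0], [-0.0, 0.0, -1.0]]
force: [0.2, -1.1, 4.8]
gripper_width: 0.0
gripper_force: 2.1
```

Emit:
play_rows([
  [0, 0, -0.0015, 0],
  [0, 0, -0.0015, 0],
  [0, 0, -0.0015, 0],
])

```text
clock: 14.22
eef_pos: [593.7, -82.2, 181.6]
orientation: [[-0.012, 1.0, 0.0], [1.0, 0.012, -0.0], [-0.0, 0.0, -1.0]]
force: [-0.6, -2.0, 5.7]
gripper_width: 0.7
gripper_force: 2.2
```

Emit:
play_rows([
  [0, 0, -0.0015, 0],
  [0, 0, -0.0015, 0],
  [0, 0, -0.0015, 0],
])

```text
clock: 14.47
eef_pos: [593.7, -82.4, 180.2]
orientation: [[-0.012, 1.0, 0.001], [1.0, 0.012, -0.0], [-0.0, 0.001, -1.0]]
force: [-0.8, -2.9, 5.1]
gripper_width: 0.7
gripper_force: 2.4
```

The rest touch (z≈215) matches the geometry. At every click the force rise sits 2–3 mm above the geometric height, so the two estimates for the third click bracket z≈137. I'll go there and hold.

Emit:
play_rows([
  [0, 0.004, -0.007, 0],
  [0, 0.004, -0.014, 0],
  [0, 0.004, -0.02, 0],
  [0, 0.004, -0.026, 0],
  [0, 0.004, -0.032, 0],
  [0, 0.004, -0.037, 0],
  [0, 0.004, -0.04, 0],
  [0, 0.004, -0.041, 0],
])

```text
clock: 15.13
eef_pos: [594.4, -76.9, 139.1]
orientation: [[-0.012, 1.0, 0.002], [1.0, 0.012, 0.002], [0.002, 0.002, -1.0]]
force: [0.3, 0.2, 6.0]
gripper_width: 0.4
gripper_force: 3.4
```

Emit:
play_rows([
  [0, 0, -0.001, 0],
  [0, 0, -0.001, 0],
  [0, 0, -0.001, 0],
  [0, 0, -0.001, 0],
  [0, 0, -0.001, 0],
  [0, 0, -0.001, 0],
])

```text
clock: 15.63
eef_pos: [594.4, -76.8, 138.7]
orientation: [[-0.012, 1.0, 0.002], [1.0, 0.012, 0.002], [0.002, 0.002, -1.0]]
force: [0.7, 0.3, 6.0]
gripper_width: 0.7
gripper_force: 3.4
```

Emit:
play_rows([
  [0, 0, -0.0015, 0],
  [0, 0, -0.0015, 0],
  [0, 0, -0.0015, 0],
  [0, 0, -0.0015, 0],
])

```text
clock: 15.97
eef_pos: [594.4, -76.5, 137.2]
orientation: [[-0.012, 1.0, 0.002], [1.0, 0.012, 0.002], [0.002, 0.002, -1.0]]
force: [-0.4, 0.5, 8.1]
gripper_width: 0.2
gripper_force: 3.6
```

Run:
```python
from h import *
t=grab('top','t3.png');a=load('top0.png')
F=[]
for i in range(8): robot.grab_frame('side'); o=robot.get_obs();F.append(o['force'])
print(o['clock'],o['eef_pos'],np.mean(F,0).round(2))
f=lambda d:cv2.resize(cv2.cvtColor(d['frame'][150:300,170:370],cv2.COLOR_RGB2BGR),(400,300))
cv2.imwrite('pics/c5.png',cv2.convertScaleAbs(np.hstack([f(a),f(t)]),alpha=1.8))
```

```text
16.4167 [594.44172716 -76.44947023 137.22756613] [0.21 0.67 7.5 ]
```

View pics/c5.png

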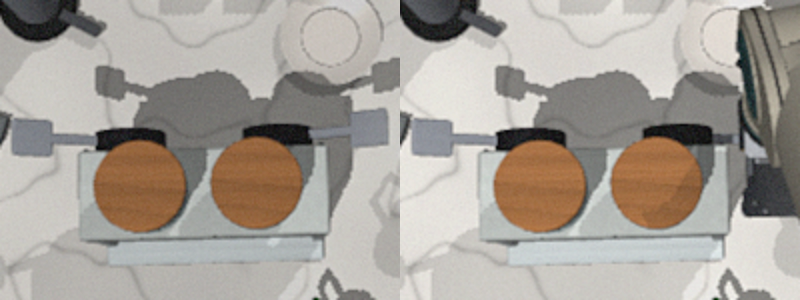

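The before/after picture shows the left dial (pad at crop (32,137) in both) and everything else in view unmoved. The right lever is held down steadily at z 137.2 with 7.5 N. I'm handing in.

```bash
python3 -c "
from station import robot
print(robot.close_job())"
```

```text
the job is handed in; nothing more can be done
None
```

I handed in with the fingers holding the right dial's lever (the copper jug's side) steadily at what I judge to be the third click, but the force and geometry estimates of that click differ by about 5 mm, so I held it in between at z≈137 mm; I had let it spring back once mid-job to check the height, and the left dial and everything else in view are where they stood.

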